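Shut and lock the tea display case

ROBOT

A 6-joint arm with a two-finger parallel gripper is mounted at the origin on the work surface. World frame = base frame: x ahead of the robot, y to its left, z up, the work surface at z = 0. Lengths are in m, angles in rad, forces in N, time in s.
With the tool pointing down it reaches from about 0.4 to 0.825 m from the base axis. Payload 7 kg.
Tool frame: the origin (TCP) lies between the finger pads; the fingertips stand nose_length ahead of it and the grasp point (between the pads) lies 8 mm behind it (nose_length is the distance from the TCP to the fingertips, in m); z points along the fingers, x is the direction in which the jaws open and shut, and the axes are right-handed (so a half turn about z gives the same grasp; the last joint's range is limited). The gripper opens to 88 mm and grips with 3 to 60 N. Pads are 19 mm wide; open, the fingers measure 130 mm over their backs; the gripper's body (78 mm by 193 mm) begins 47 mm behind the grasp point.
Start: joints at [1.508, 0.359, 0.012, 0, -1.224, -0.288], TCP at [0.232, 0.634, 0.216] pointing down, gripper open.
Joint ranges: [-3.07, 3.07], [-1.43, 2.12], [-1.02, 1.25], [-3.03, 1.67], [-3.05, -0], [-3.03, 3.03]. Speed limits (rad/s): [2.39, 2.39, 3.01, 3.14, 3.14, 3.14].

INTERFACE

Orientations are given as a 3x3 rotation matrix whose columns are the frame's x, y, z axes.
In Python, from cell import * gives the robot as it stands.
- The arm moves only by the shell command python3 -m handwheel 'ROWS'. ROWS is JSON, a list of rows, each an object with "hand": the opening, from -1 (shut) to 1 (fully open); "dp": the shift along the tool's x, y, z normalised to -1 to 1, where 1 is 1 m, a list of three; "delta_rot": the turn, a rotation vector about the tool's x, y, z normalised to -1 to 1, where 1 is 45 degrees, a list of three. In form: [{"hand": hand, "dp": [dx, dy, dz], "delta_rot": [wx, wy, wz]}, ...]. A call has 1 to 5 rows; each row is the pose to reach, as a shift and turn from the pose commanded when the call began, along the tool's axes at that moment; what a row does not reach only later rows make up. A row lasts 1/12 s, in which the tool goes at most 41.7 mm and 7.16 degrees, less where a joint would pass 70% of its speed; a pose out of reach is approached as far as the arm can. A call with a number of a shift or a turn outside -1 to 1 is refused whole. A call with a gripper value outside its range is refused whole. The fingers move at their own pace and stop on an object; the grip force is fixed at half the most. Time passes only in rows, so rows that repeat a pose let the fingers close. It gives the time, the measured TCP pose, the force and the opening at its end, in the units of the state.
- sense(): the state, without advancing time (a new reading comes with each control period).
- read_camera(name): name is "scene" or "top" or "wrist"; returns a dict with "pixels" (384x512x3 uint8, red, green, blue), "fov_y" (degrees; the focal length in pixels is half the picture's height over the tangent of half this angle, whatever the lens; pixels are square), "cx", "cy" (the principal point, pixels), "camera_from_world" (4x4, takes a point from world to camera coordinates). Camera axes: x right, y down, z forward; pixel columns grow to the right and rows downward; lengths in m; the calibration is good to about 2 mm. The wrist camera is an equidistant fisheye: a pixel r from the principal point sees the ray r / f radians off the axis. A picture is of the moment at which its call begins. There is no depth.
- job_done(): hands the job in, once; it reports no verdict.
The state is a dict: "clock": time; "q": joint angles; "dq": joint speeds; "effort": joint torques, N m; "position": TCP position; "tool_rot": TCP orientation; "ft_force": force on the tool from outside, world axes, zero at the start; "moment": the same for the moment, N m; "gripper_width": finger opening in m.
Only numpy, scipy, OpenCV 4.12 (cv2) and the standard library are available. Lean on these libraries where they do the work, as an engineer would, in place of code of your own. Each camera call takes 0.05 s, during which the arm holds its last target. There are 200 camera calls.

TASK

Shut the raised glazed cover of the tea display case and lock it with the red slotted driver from its wooden block: turn both captive brass screws on the front rail fully clockwise to their stops, so that their slots lie in line with the white marks. Then put the driver back upright in its hole in the block, and leave the other things on the counter where they are.

Things in the scene. Friction and masses are not known exactly. Their poses are not given: they have to be found in the camera images.
- case: Low black display case, fixed to the counter, full of gold tea packets: 240 mm deep (its x), 360 mm wide (its y), 55 mm high without the cover. Origin: centre of its underside, on the counter; x points from its front rail to its hinge side (away from the robot at yaw 0), y to its left, z up. Its position and yaw (up to 0.25) vary.
- cover (a joint): Angle of the case's glazed cover (rad): 0 shut, grows as the front edge lifts; range 0 to 1.2, starts between 0.5 and 0.95. The hinge is stiff: the cover stays where it is left (also when shut) and 5 to 8 N pressed squarely onto the front rail moves it.
- cover_hinge (a point): Point on the cover's hinge line, at the middle of the case's far side, 120 mm along case x from the case's origin and 55 mm above the counter. The hinge line runs along the case's y. The cover is a 12 mm thick frame, 240 by 360 mm, that lies on the 55 mm walls when shut (top face 67 mm above the counter): clear pane, black rails (front rail 46 mm wide).
- cover_edge (a point): Middle of the front rail, on its outer (top) face, 24 mm from the front edge and 216 mm from the hinge line: where to press the cover down. Moves with the cover; its axes are the case's axes when the cover is shut.
- head_left: Brass head of the left (+y) captive screw, 25.6 mm in diameter. Origin on its turning axis at its top; x along the slot, z out of the cover; 74 mm above the counter, 7 mm above the rail, when shut. Slot 4.4 mm wide (8.4 mm at its chamfered mouth), open at both ends, floor 5.5 mm below the origin. Axis 130 mm left of the rail's middle (cover_edge), 24 mm from the front edge.
- head_right: Head of the right (-y) captive screw: the same, 130 mm right of cover_edge. Each head sits in a steel cup ferrule fixed to the cover, 28 mm inside and 35 mm outside diameter, whose rim stands 1.5 mm above the head's top.
- screw_left (a joint): Turn of the left screw (rad), clockwise seen from above: range 0 to 1.571, starts between 0.3 and 0.7. At 0 its slot lies along the case's x; at the stop, 1.571, locked, it is parallel to the front edge, in line with two white marks on the rail. About 0.1 N m of friction; it stays where it is left. The driver's blade has about 0.11 rad of play each way in the slot before the screw follows.
- screw_right (a joint): Turn of the right screw, likewise; also clockwise to lock, starts between 0.3 and 0.7. A blade left twisted hard against the stop binds in the slot: ease it back a little before drawing it out, or it may drag the cover up.
- driver: Slotted driver, 170 mm long, 0.14 kg, upright in the block at the start, yaw within 0.7 of the block's. Origin at the middle of the blade's tip; z up the shaft to the handle, x along the blade's width. Blade 18 mm wide (x), 2.4 mm thick, 17 mm long; shaft 10 mm thick; black guard disc 39 mm wide, z = 72 to 79 mm; red handle 30 x 30 mm square (faces square to x and y), z = 79 to 165 mm.
- driver_grip (a point): Middle of the driver's handle, on its axis, 122 mm above the blade's tip: where to grip it. Same axes as the driver.
- driver_block: Fixed wooden tool block, 130 (x) by 64 (y) by 80 mm high, with one 27 mm square hole, 77 mm deep, in the middle for the driver; two low brass knobs (up to 16 mm high) 46 mm either side of it along x. On the left or on the right of the case. Origin: centre of its underside.
- block_hole (a point): Middle of the hole's mouth, on the block's top, 80 mm above the counter. The driver hangs by its guard disc on the block's top, its tip 72 mm below this point.
- caddy: Bystander: wine-red tea caddy with gold band, 79 mm in diameter, 104 mm high, on the other side of the case from the block. Origin under its centre.
- packet_a: Bystander: gold tea packet, 42 x 56 x 18 mm, behind the left place.
- packet_b: Bystander: gold tea packet, 42 x 56 x 18 mm, behind the right place.
- cup: Bystander: white tea cup, 68 mm in diameter, 45 mm high, behind the right place.
- pitcher: Bystander: blue pitcher with a handle, 76 mm in diameter, 75 mm high, behind the left place.
- scoop: Bystander: wooden tea scoop, 160 mm long, lying near the robot on the right.
Mind the look-alikes: they are no part of the job. There is more than one size of the driver; the job needs the smallest.

How it is judged:
On the way, in this order (a step that is already met when the one before it is completed fails the run):
1. the cover is shut (value of joint cover below 0.03 rad), for 0.2 s.
2. both screws are turned fully clockwise (within 0.12 rad of the stop) with the cover shut (value of joint cover below 0.03 rad and value of joint each of screw_left, screw_right above 1.45 rad), for 0.2 s.
At the end, for the whole second after the job is handed in: The cover is shut (joint below 0.03 rad), both screws are at least at 1.45 rad of 1.571, and the driver stands released and still in the block's hole, upright within 0.12 rad, its tip at least 65 mm below the block's top (all of step 2 and horizontal distance between driver and block_hole below 0.015 m and z of driver in the frame of block_hole below -0.065 m and angle between driver's own z axis and vertical below 0.12 rad and linear speed of driver below 0.02 m/s); the robot touches nothing.
It fails at once if a screw is touched by the fingers instead of the driver (over 1 N) (contact force between the fingers and head_left above 1 N or contact force between the fingers and head_right above 1 N).
It fails at once if a bystander is shifted by more than 30 mm or knocked over (distance of any of caddy, packet_a, packet_b, cup, pitcher, scoop from where it was at the start of the episode above 0.03 m or angle between any of caddy, cup, pitcher's own z axis and vertical above 0.5 rad).
It also fails if it takes over 69 s, if anything falls off the work surface, if the arm or the gripper's body presses on something with over 40 N, if the wrist force passes 120 N, or if a joint passes its speed limit or range.

## Working session

There is one attempt and no reset: what is moved stays moved. The work goes in short steps, Python scripts to look and compute and a shell command to move; the robot and the scene stay as the last step left them, time stands still between calls to the robot, and variables do not carry over. Pictures are saved under pics/ and viewed, about 8 in all and at most 12, crops included, and the job is handed in when it is done.

```bash
ls; mkdir -p pics; cat > h.py <<'E'
from cell import *
import numpy as np, cv2
def shot(n,f,crop=None,k=1):
    c=read_camera(n); im=c["pixels"][:,:,::-1].copy(); np.save(f'pics/{f}.npy',im)
    import pickle; pickle.dump(c,open(f'pics/{f}.pkl','wb'))
    save(im,f,crop,k); return c
def save(im,f,crop=None,k=1):
    if crop: x0,y0,x1,y1=crop; im=im[y0:y1,x0:x1]
    if k!=1: im=cv2.resize(im,None,fx=k,fy=k,interpolation=cv2.INTER_CUBIC)
    cv2.imwrite(f'pics/{f}.png',im)
def load(f):
    import pickle; return pickle.load(open(f'pics/{f}.pkl','rb'))
def ray(c,u,v,fish=False):
    f=192/np.tan(np.radians(c["fov_y"])/2); M=np.array(c["camera_from_world"])
    x=np.array([u-c["cx"],v-c["cy"]])
    if fish:
        r=np.hypot(*x); t=r/f; d=np.array([*(x/max(r,1e-9)*np.sin(t)),np.cos(t)])
    else: d=np.array([x[0]/f,x[1]/f,1])
    R=M[:3,:3]; return -R.T@M[:3,3], R.T@d
def onz(c,u,v,z,fish=False):
    o,d=ray(c,u,v,fish); return o+d*(z-o[2])/d[2]
def proj(c,p,fish=False):
    f=192/np.tan(np.radians(c["fov_y"])/2); M=np.array(c["camera_from_world"])
    q=M[:3,:3]@np.asarray(p)+M[:3,3]
    if fish:
        r=np.hypot(q[0],q[1]); t=np.arctan2(r,q[2]); return np.array([c["cx"],c["cy"]])+f*t*q[:2]/r
    return np.array([c["cx"],c["cy"]])+f*q[:2]/q[2]
E
python3 - <<'E'
from h import *
a=shot("scene","s0");b=shot("top","t0")
im=np.vstack([np.load('pics/s0.npy'),np.load('pics/t0.npy')]);
save(np.load('pics/t0.npy'),'t0',None,1.55);save(np.load('pics/s0.npy'),'s0',None,1.55)
for c in(a,b):print(c["fov_y"],c["cx"],c["cy"],ray(c,256,192))
s=sense();print(s["position"],s["tool_rot"],s["gripper_width"],s["clock"]); print({k:v for k,v in s.items() if 'nose' in k}, [n for n in globals() if 'nose' in n])
E
```

```text
pics
53.00900321870786 247.65082520141 202.05942719479322 (array([ 1.01454738, -0.49784306,  1.08373608]), array([-0.41893489,  0.41614944, -0.80775373]))
49.98361409798428 262.4941350695531 195.19208169512137 (array([ 0.42692468, -0.02686894,  1.25788575]), array([ 0.07520397, -0.00649981, -0.99730173]))
[0.23183123 0.63344771 0.21551141] [[-3.43752069e-01 -9.39060351e-01 -4.14693012e-04]
 [-9.39059242e-01  3.43752302e-01 -1.44734200e-03]
 [ 1.50169316e-03 -1.08105502e-04 -9.99998867e-01]] 0.08778197945649244 0.1
{} ['nose_length']
```

View pics/t0.png

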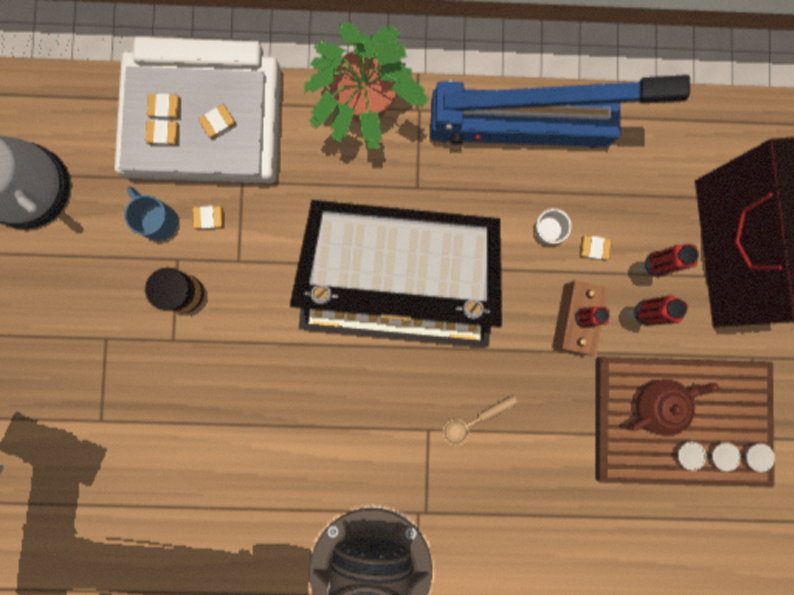

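View pics/s0.png

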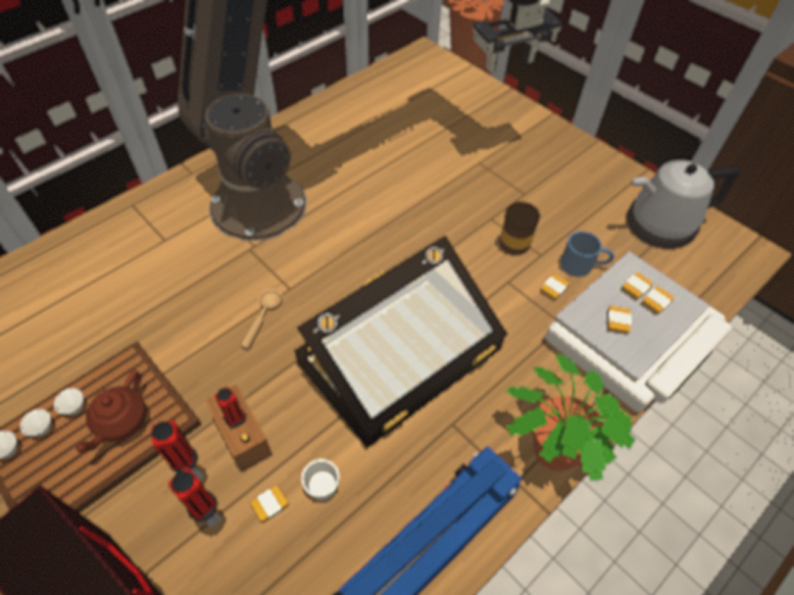

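The top view shows the case at about (400,275) and the block at about (582,318), with the small driver in it at (593,316). Things that could be mistaken for the driver are the larger red drivers at (672,260) and (660,310). The job's driver is the one in the block. A close crop comes next.

```bash
python3 - <<'E'
from h import *
t=np.load('pics/t0.npy');s=np.load('pics/s0.npy')
A=cv2.resize(t[125:230,185:330],None,fx=4,fy=4,interpolation=3)   #580x420
B=cv2.resize(t[175:235,350:400],None,fx=4,fy=4,interpolation=3) #200x240
C=cv2.resize(s[245:305,130:180],None,fx=4,fy=4,interpolation=3) #200x240
im=np.zeros((490,790,3),np.uint8); im[:420,:580]=A; im[:240,585:785]=B; im[245:485,585:785]=C
save(im,'crop1')
E
```

```text
(no output)
```

View pics/crop1.png

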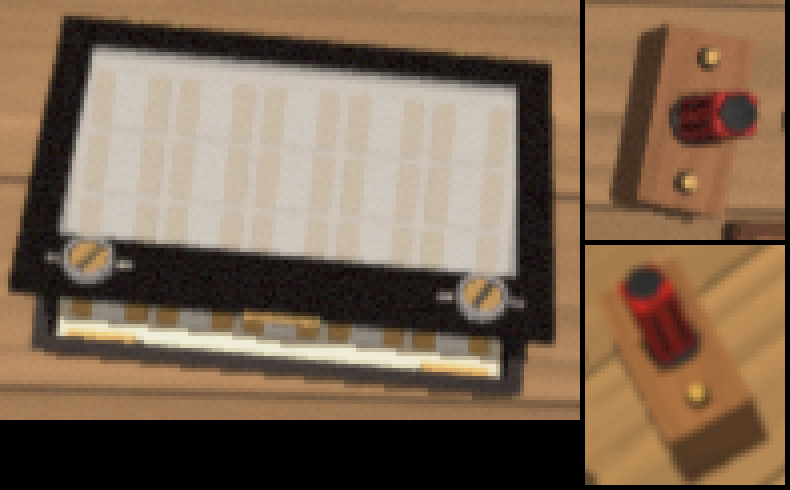

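```bash
cat > fit.py <<'E'
from h import *
from scipy.optimize import least_squares
t=load('t0')
A=lambda x,y:np.array([x/4+185-.4,y/4+125-.4]); B=lambda x,y:np.array([(x-585)/4+350-.4,y/4+175-.4])
def case(p,q):
    c,s=np.cos(p[2]),np.sin(p[2]); return np.array([p[0]+c*q[0]-s*q[1],p[1]+s*q[0]+c*q[1],q[2]])
def lid(a,d,y,h): return [.12-d*np.cos(a)+h*np.sin(a),y,.055+d*np.sin(a)+h*np.cos(a)]
pts=[(A(64,16),0,.18,.012),(A(551,66),0,-.18,.012),(A(10,290),.24,.18,.012),(A(553,342),.24,-.18,.012),(A(89,257),.216,.13,.019),(A(481,297),.216,-.13,.019)]
def r(p): return np.concatenate([proj(t,case(p,lid(p[3],d,y,h)))-u for u,d,y,h in pts]+[proj(t,case(p,[-.12,y,.02]))-u for u,y in((A(33,348),.18),(A(521,396),-.18))])
f=least_squares(r,[.55,0,-.1,.6]);p=f.x;print('case',p.round(4),'res',f.fun.round(1))
print('edge',case(p,lid(p[3],.216,0,.012)).round(3),'shut',case(p,[-.096,0,.067]).round(4),'headL',case(p,[-.096,.13,.074]).round(4),'headR',case(p,[-.096,-.13,.074]).round(4))
bp=[(B(709,57),.046,0,.094),(B(686,182),-.046,0,.094),(B(664,22),.065,.032,.08),(B(750,40),.065,-.032,.08),(B(725,217),-.065,-.032,.08),(B(637,200),-.065,.032,.08)]
g=least_squares(lambda b:np.concatenate([proj(t,case(b,[x,y,z]))-u for u,x,y,z in bp]),[.5,-.4,0]);print('block',g.x.round(4),g.fun.round(1))
print('drv top',onz(t,*B(740,115),.178))
E
python3 fit.py; python3 -c "
from cell import *;print(nose_length)"
```

```text
case [ 0.5616 -0.0383 -0.0672  0.5086] res [-0.  -0.5  0.4 -0.8 -0.7 -0.4  0.7 -0.  -0.1  0.6  0.3  0.3  0.9  0.6
 -1.6  0.2]
edge [ 0.499 -0.034  0.171] shut [ 0.4658 -0.0318  0.067 ] headL [0.4746 0.0979 0.074 ] headR [ 0.4571 -0.1615  0.074 ]
block [ 0.4902 -0.3832 -0.1473] [ 0.  -0.4  0.8  0.1 -0.   0.4  0.2 -0.2 -0.5 -0.1 -0.4  0.2]
drv top [ 0.48900486 -0.38464849  0.178     ]
0.011
```

```bash
cat >> h.py <<'E'
def to(pos,yaw=None):
    """dp and delta_rot (normalised units) from here to pos, tool down with x axis at yaw"""
    s=sense();R=np.array(s["tool_rot"]);print('dp',(R.T@(np.array(pos)-s["position"])).round(4),end=' ')
    if yaw is not None:
        from scipy.spatial.transform import Rotation as Q
        c,n=np.cos(yaw),np.sin(yaw);T=np.array([[c,n,0],[n,-c,0],[0,0,-1]])
        v=Q.from_matrix(R.T@T).as_rotvec();print('rot',(v/(np.pi/4)).round(4),end=' ')
    print('t',round(s["clock"],2))
E
for i in 1 2 3 4; do python3 -m handwheel '[{"hand":-1,"dp":[0.134,-0.12,-0.006],"delta_rot":[0,0,0]},{"hand":-1,"dp":[0.134,-0.12,-0.006],"delta_rot":[0,0,0]},{"hand":-1,"dp":[0.134,-0.12,-0.006],"delta_rot":[0,0,0]},{"hand":-1,"dp":[0.134,-0.12,-0.006],"delta_rot":[0,0,0]},{"hand":-1,"dp":[0.134,-0.12,-0.006],"delta_rot":[0,0,0]}]'; done
python3 - <<'E'
from h import *
to([.499,-.034,.19]);to([.466,-.032,.076]); print(sense()["q"])
shot("wrist","w1",None,1.5)
E
```

```text
clock: 0.52
position: [0.2994, 0.4621, 0.2226]
tool_rot: [[-0.345, -0.939, -0.001], [-0.939, 0.345, -0.001], [0.001, 0.0, -1.0]]
ft_force: [-0.1, 0.3, -0.3]
gripper_width: 0.0597
clock: 0.93
position: [0.3657, 0.2955, 0.2286]
tool_rot: [[-0.345, -0.939, -0.0], [-0.939, 0.345, -0.0], [0.0, 0.0, -1.0]]
ft_force: [-0.7, 0.6, -1.3]
gripper_width: 0.0269
clock: 1.35
position: [0.4325, 0.129, 0.2345]
tool_rot: [[-0.346, -0.938, -0.0], [-0.938, 0.346, -0.0], [0.0, -0.0, -1.0]]
ft_force: [-0.2, 0.5, -0.1]
gripper_width: 0.0006
clock: 1.77
position: [0.4996, -0.0383, 0.2402]
tool_rot: [[-0.346, -0.938, -0.0], [-0.938, 0.346, -0.001], [0.001, 0.0, -1.0]]
ft_force: [-0.0, 1.8, 1.0]
gripper_width: 0.0005
dp [-0.0038  0.002   0.0502] t 1.77
dp [0.0056 0.0337 0.1642] t 1.77
[ 3.16956325e-01  5.35501969e-02 -3.24818130e-01  7.16899587e-04
 -1.19312123e+00  9.00354953e-01]
```

View pics/w1.png

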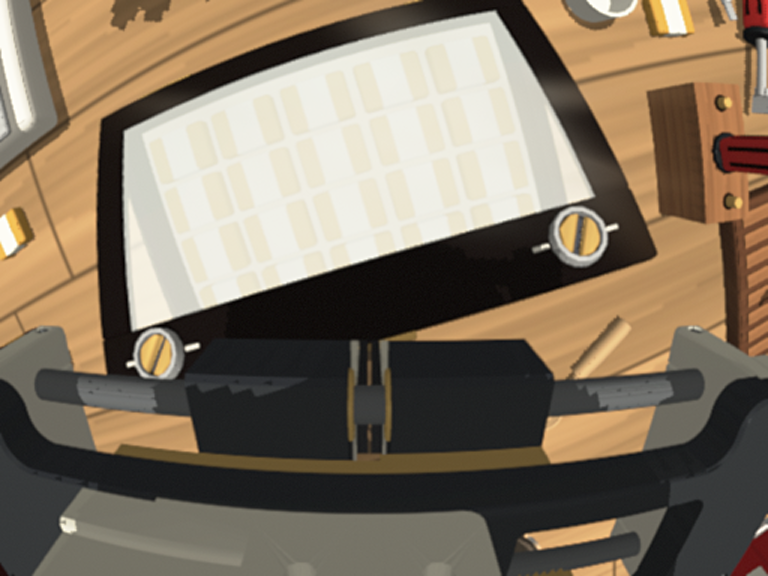

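The wrist view shows the closed fingers above the front rail. The left head is at (158,355), the right head at (580,237), and the block with the small driver is at the right edge. I'll press the cover down along its arc.

```bash
python3 -m handwheel '[{"hand":-1,"dp":[0,0,0.03],"delta_rot":[0,0,0]},{"hand":-1,"dp":[-0.003,0.001,0.055],"delta_rot":[0,0,0]},{"hand":-1,"dp":[-0.001,0.008,0.07],"delta_rot":[0,0,0]},{"hand":-1,"dp":[0.001,0.017,0.089],"delta_rot":[0,0,0]},{"hand":-1,"dp":[0.002,0.022,0.105],"delta_rot":[0,0,0]}]'
python3 -m handwheel '[{"hand":-1,"dp":[0.002,0.005,0.0145],"delta_rot":[0,0,0]},{"hand":-1,"dp":[0.003,0.009,0.035],"delta_rot":[0,0,0]},{"hand":-1,"dp":[0.004,0.0115,0.05],"delta_rot":[0,0,0]},{"hand":-1,"dp":[0.004,0.0115,0.057],"delta_rot":[0,0,0]},{"hand":-1,"dp":[0.004,0.0115,0.059],"delta_rot":[0,0,0]}]'
```

```text
clock: 2.23
position: [0.4764, -0.029, 0.1345]
tool_rot: [[-0.344, -0.939, -0.001], [-0.939, 0.344, -0.001], [0.001, 0.0, -1.0]]
ft_force: [-1.4, -0.9, 4.1]
gripper_width: 0.0002
clock: 2.65
position: [0.464, -0.0287, 0.0753]
tool_rot: [[-0.344, -0.939, -0.003], [-0.939, 0.344, -0.001], [0.002, 0.002, -1.0]]
ft_force: [-2.5, 0.0, 4.8]
gripper_width: 0.0004
```

```bash
python3 -m handwheel '[{"hand":-1,"dp":[0,0,0.002],"delta_rot":[0,0,0]},{"hand":-1,"dp":[0,0,0.004],"delta_rot":[0,0,0]},{"hand":-1,"dp":[0,0,0.004],"delta_rot":[0,0,0]}]'
```

```text
clock: 2.9
position: [0.4654, -0.0285, 0.0726]
tool_rot: [[-0.344, -0.939, 0.001], [-0.939, 0.344, 0.0], [-0.0, -0.0, -1.0]]
ft_force: [-1.1, 0.1, 0.5]
gripper_width: 0.0007
```

```bash
python3 -m handwheel '[{"hand":-1,"dp":[0,0,-0.04],"delta_rot":[0,0,0]},{"hand":-1,"dp":[0,0,-0.08],"delta_rot":[0,0,0]},{"hand":-1,"dp":[0,0,-0.12],"delta_rot":[0,0,0]},{"hand":1,"dp":[0,0,-0.16],"delta_rot":[0,0,0]},{"hand":1,"dp":[0,0,-0.16],"delta_rot":[0,0,0]}]'
python3 - <<'E'
from h import *
shot("wrist","w2");shot("top","t2")
w=np.load('pics/w2.npy');t=np.load('pics/t2.npy')
im=np.zeros((590,800,3),np.uint8)
im[:384,:512]=w; im[:384,512:800]=cv2.resize(load('t2')["pixels"][125:230,185:330,::-1],(288,208),interpolation=3)[:,:] if 0 else 0
a=cv2.resize(t[140:215,190:330],None,fx=3,fy=3,interpolation=3); 
im[:]=0; im[:345,:]=cv2.resize(w[0:300],(700,410))[:345].copy() if 0 else 0
im[:330,:440]=cv2.resize(w[:288],(440,248))[:330] if 0 else 0
cv2.imwrite('pics/w2.png',cv2.resize(w,None,fx=1.5,fy=1.5,interpolation=3)); print(sense()["position"])
E
```

```text
clock: 3.32
position: [0.4697, -0.0281, 0.2413]
tool_rot: [[-0.343, -0.939, 0.014], [-0.939, 0.343, 0.002], [-0.007, -0.013, -1.0]]
ft_force: [2.2, 0.5, 0.8]
gripper_width: 0.0085
[ 0.46646671 -0.02810519  0.23481002]
```

View pics/w2.png

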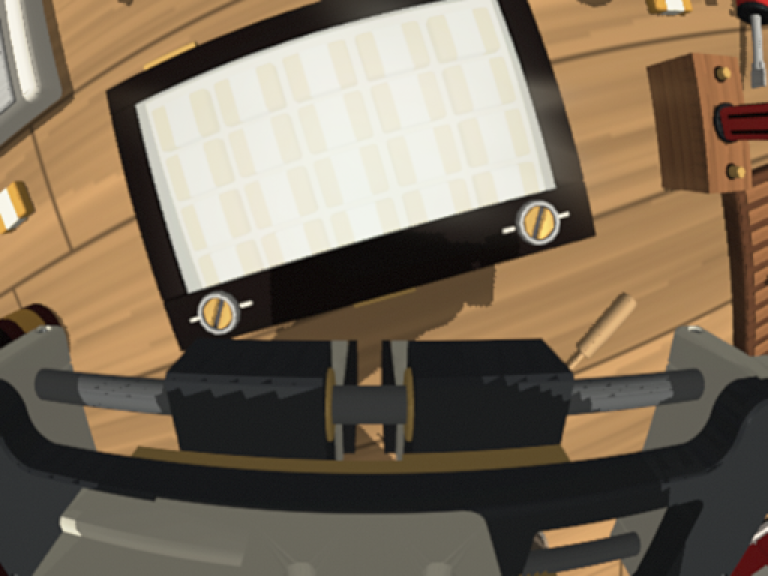

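The cover looks shut. The heads are at (219,313) and (539,222), with the far-left corner at (108,92) and the front-right corner at (594,235). I'll check the angle numerically with a fit.

```bash
cat > fit2.py <<'E'
from fit import *
w=load('w2'); W=lambda x,y:np.array([x/1.5-.17,y/1.5-.17])
pw=[(W(219,313),.216,.13,.019),(W(539,222),.216,-.13,.019),(W(108,92),0,.18,.012),(W(594,235),.24,-.18,.012)]
F=lambda p:np.concatenate([proj(w,case(p,lid(p[3],d,y,h)),True)-u for u,d,y,h in pw])
for fix in (0,1):
    G=(lambda q:F([*q,0])) if fix else F
    g2=least_squares(G,[*p[:3]] if fix else [*p[:3],0.]);q=g2.x;print('wrist fit',q.round(4),g2.fun.round(2))
print('L',case(q,[-.096,.13,.074]),'R',case(q,[-.096,-.13,.074]))
# block in wrist view: knob tops
k=[(W(724,73),.046),(W(737,171),-.046)]
print([onz(w,*u,.094,True).round(4) for u,_ in k],[case(g.x,[x,0,.094]).round(4) for _,x in k])
E
python3 fit2.py
```

```text
case [ 0.5616 -0.0383 -0.0672  0.5086] res [-0.  -0.5  0.4 -0.8 -0.7 -0.4  0.7 -0.  -0.1  0.6  0.3  0.3  0.9  0.6
 -1.6  0.2]
edge [ 0.499 -0.034  0.171] shut [ 0.4658 -0.0318  0.067 ] headL [0.4746 0.0979 0.074 ] headR [ 0.4571 -0.1615  0.074 ]
block [ 0.4902 -0.3832 -0.1473] [ 0.  -0.4  0.8  0.1 -0.   0.4  0.2 -0.2 -0.5 -0.1 -0.4  0.2]
drv top [ 0.48900486 -0.38464849  0.178     ]
wrist fit [ 0.5644 -0.0383 -0.0629  0.0465] [ 1.15  0.04 -0.3   0.3  -2.28 -0.96  0.88  0.41]
wrist fit [ 0.5635 -0.0394 -0.0641] [ 4.97 -1.37 -2.08  0.78 -1.29 -0.61 -2.17  0.29]
L [0.47599023 0.09646535 0.074     ] R [ 0.45932366 -0.16299992  0.074     ]
[array([ 0.5382, -0.3863,  0.094 ]), array([ 0.4494, -0.3729,  0.094 ])] [array([ 0.5357, -0.39  ,  0.094 ]), array([ 0.4447, -0.3765,  0.094 ])]
```

```bash
python3 -m handwheel '[{"hand":-1,"dp":[0,0.003,0.04],"delta_rot":[0,0,0]},{"hand":-1,"dp":[0,0.003,0.08],"delta_rot":[0,0,0]},{"hand":-1,"dp":[0,0.003,0.12],"delta_rot":[0,0,0]},{"hand":-1,"dp":[0,0.003,0.15],"delta_rot":[0,0,0]},{"hand":-1,"dp":[0,0.003,0.15],"delta_rot":[0,0,0]}]'
for i in 1 2 3 4; do python3 -m handwheel '[{"hand":-1,"dp":[0,0,0.003],"delta_rot":[0,0,0]},{"hand":-1,"dp":[0,0,0.003],"delta_rot":[0,0,0]}]' | grep -v tool; done
```

```text
clock: 3.83
position: [0.4573, -0.0289, 0.0764]
tool_rot: [[-0.345, -0.938, -0.011], [-0.939, 0.345, -0.003], [0.006, 0.009, -1.0]]
ft_force: [-0.4, 0.5, -0.1]
gripper_width: 0.0004
clock: 4.0
position: [0.4629, -0.0274, 0.08]
ft_force: [-0.5, -0.4, -0.1]
gripper_width: 0.0004
clock: 4.17
position: [0.4633, -0.0272, 0.0776]
ft_force: [0.2, 0.1, -0.2]
gripper_width: 0.0004
clock: 4.33
position: [0.4625, -0.0274, 0.0738]
ft_force: [-0.2, -0.2, -0.6]
gripper_width: 0.0002
clock: 4.5
position: [0.4625, -0.0274, 0.0705]
ft_force: [0.0, -0.0, 2.0]
gripper_width: 0.0004
```

```bash
for i in 1 2 3; do python3 -m handwheel '[{"hand":-1,"dp":[0,0,0.002],"delta_rot":[0,0,0]},{"hand":-1,"dp":[0,0,0.002],"delta_rot":[0,0,0]}]' | grep -v tool; done; python3 -c "
from cell import *;s=sense();print(s['position'],s['ft_force'],nose_length)"
```

```text
clock: 4.67
position: [0.4622, -0.0274, 0.0683]
ft_force: [-0.7, 1.7, 1.9]
gripper_width: 0.0006
clock: 4.83
position: [0.4621, -0.0275, 0.0661]
ft_force: [-0.7, -0.4, 2.4]
gripper_width: 0.0007
clock: 5.0
position: [0.462, -0.0276, 0.064]
ft_force: [-0.4, 1.1, 1.1]
gripper_width: 0.0003
[ 0.46204421 -0.02755337  0.06400266] [-0.36364769  1.10318928  1.14836213] 0.011
```

```bash
python3 - <<'E'
from h import *
w=load('w2');print((proj(w,[.4665,-.028,.067],True)*1.5),ray(w,256,192,True),w["fov_y"],w["cx"],w["cy"])
a=read_camera("scene")["pixels"][:,:,::-1];b=read_camera("wrist")["pixels"][:,:,::-1];t=read_camera("top")["pixels"][:,:,::-1]
A=cv2.resize(a[120:300,170:370],(600,540),interpolation=3)
B=cv2.resize(t[130:230,190:330],(200,143),interpolation=3)
im=np.zeros((540,800,3),np.uint8);im[:,:600]=A;im[:143,600:]=B;im[150:300,600:]=cv2.resize(b,(200,150));save(im,'x3')
E
```

```text
[372.30664782 268.32161123] (array([ 0.53837337, -0.05366248,  0.41064683]), array([-0.25329849,  0.0628203 , -0.9653463 ])) 65.70646984690485 245.85592814196633 193.54577255136596
```

View pics/x3.png

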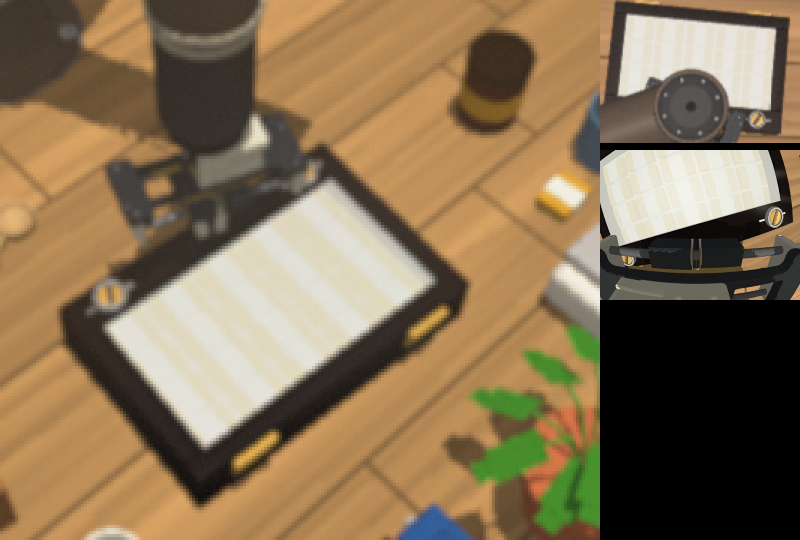

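```bash
for i in 1 2 ; do python3 -m handwheel '[{"hand":-1,"dp":[0,0,0.002],"delta_rot":[0,0,0]},{"hand":-1,"dp":[0,0,0.002],"delta_rot":[0,0,0]}]' | grep -v tool; done; python3 - <<'E'
from h import *
s=load('s0')
for P in([.462,-.0276,.053],[.462,-.0276,.067],[.459,-.163,.076],[.476,.0965,.076],[.462,-.0276,.12]): print(P,((proj(s,P)-[170,120])*3).round())
E
```

```text
clock: 5.32
position: [0.4621, -0.0276, 0.0622]
ft_force: [-0.3, 0.2, 1.4]
gripper_width: 0.0006
clock: 5.48
position: [0.4621, -0.0276, 0.0601]
ft_force: [-1.1, -0.2, 0.1]
gripper_width: 0.0007
[0.462, -0.0276, 0.053] [206. 236.]
[0.462, -0.0276, 0.067] [206. 229.]
[0.459, -0.163, 0.076] [105. 294.]
[0.476, 0.0965, 0.076] [298. 171.]
[0.462, -0.0276, 0.12] [205. 199.]
```

```bash
python3 - <<'E'
from h import *
c=shot("wrist","w4");d=shot("scene","s4");s=sense();print(s["position"],s["tool_rot"])
P=np.array(s["position"])
for z in (.049,.067,.08): print(z,proj(c,[P[0],P[1],z],True)*2-[100,200],(proj(d,[P[0],P[1],z])-[195,140])*5)
w=np.load('pics/w4.npy')[100:384,50:450];a=np.load('pics/s4.npy')[140:250,195:295]
im=np.zeros((568,800,3),np.uint8);im[:]=cv2.resize(w,(800,568),interpolation=3)
b=cv2.resize(a[:70],(300,210),interpolation=3); im[358:568,:300]=b
save(im,'x4')
E
```

```text
[ 0.4621997  -0.02756372  0.06017938] [[-3.43705147e-01 -9.39077615e-01 -7.31848106e-05]
 [-9.39077616e-01  3.43705150e-01 -3.07000697e-05]
 [ 5.39837445e-05  5.81744455e-05 -9.99999997e-01]]
0.049 [393.41272572 256.35256121] [218.69342294 297.46546079]
0.067 [393.59891735 279.59624252] [218.31227981 281.53726637]
0.08 [393.75520128 299.22018754] [218.03133807 269.79654676]
```

View pics/x4.png

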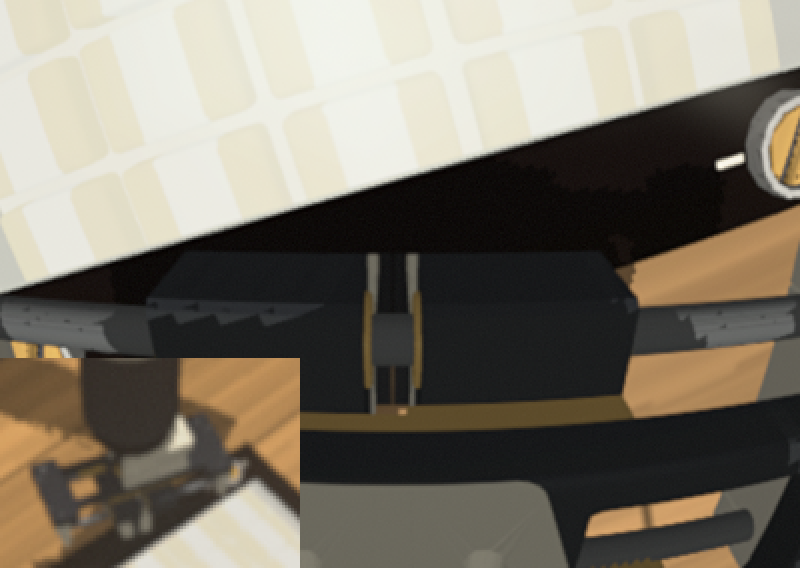

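```bash
python3 - <<'E' | tail -5
from fit2 import *
# free: x,y,yaw,angle, dz of everything (wrist-cam/world height mismatch)
def H(q): return np.concatenate([proj(w,case(q,lid(q[3],d,y,h))+np.array([0,0,q[4]]),True)-u for u,d,y,h in pw[:]])
r=least_squares(H,[*p[:3],0,0]);print(r.x.round(4),r.fun.round(2))
r=least_squares(lambda q:H([*q[:3],0,q[3]]),[*p[:3],0]);print(r.x.round(4),r.fun.round(2))
c=sense();print(c["effort"],c["ft_force"],c["moment"])
E
```

```text
[array([ 0.5382, -0.3863,  0.094 ]), array([ 0.4494, -0.3729,  0.094 ])] [array([ 0.5357, -0.39  ,  0.094 ]), array([ 0.4447, -0.3765,  0.094 ])]
[ 0.5641 -0.0374 -0.0624  0.0805 -0.0067] [ 0.24 -0.14 -0.85 -0.13 -0.11  0.01  0.81  0.25]
[ 0.5639 -0.0395 -0.0642  0.0044] [ 3.73 -0.62 -0.85  0.84 -3.17 -1.37 -0.66  0.46]
[-8.05160991e-03 -3.60093963e+01  2.10738248e+01  4.97723401e+00
  5.67223364e-02  9.84216263e-05] [-0.47010979  0.25762658 -0.72735606] [-0.01627474 -0.02739782  0.01670576]
```

```bash
for i in 1 2 ; do python3 -m handwheel '[{"hand":-1,"dp":[0,0,0.002],"delta_rot":[0,0,0]},{"hand":-1,"dp":[0,0,0.004],"delta_rot":[0,0,0]},{"hand":-1,"dp":[0,0,0.004],"delta_rot":[0,0,0]}]' | grep -v tool; done
```

```text
clock: 5.83
position: [0.4622, -0.0275, 0.057]
ft_force: [-4.6, 1.2, 13.3]
gripper_width: 0.0002
clock: 6.08
position: [0.4624, -0.0276, 0.0565]
ft_force: [-23.7, 5.6, 62.9]
gripper_width: 0.0004
```

```bash
python3 -m handwheel '[{"hand":-1,"dp":[0,0,-0.012],"delta_rot":[0,0,0]},{"hand":-1,"dp":[0,0,-0.05],"delta_rot":[0,0,0]},{"hand":-1,"dp":[0,0,-0.09],"delta_rot":[0,0,0]},{"hand":-1,"dp":[0,0,-0.13],"delta_rot":[0,0,0]},{"hand":-1,"dp":[0,0,-0.16],"delta_rot":[0,0,0]}]'
python3 -m handwheel '[{"hand":1,"dp":[0,0,-0.01],"delta_rot":[0,0,0]},{"hand":1,"dp":[0,0,-0.01],"delta_rot":[0,0,0]}]'
python3 - <<'E'
from h import *
c=shot("wrist","w5",None,1.5);d=shot("scene","s5");t=shot("top","t5")
im=cv2.resize(np.load('pics/w5.npy')[:256],None,fx=1.5,fy=1.5,interpolation=3)  #768x384
o=np.zeros((600,768,3),np.uint8);o[:384]=im
o[384:600,:384]=cv2.resize(np.load('pics/s5.npy')[150:258,180:372],None,fx=2,fy=2,interpolation=3)
o[384:600,384:]=cv2.resize(np.load('pics/t5.npy')[125:233,180:372],None,fx=2,fy=2,interpolation=3)
save(o,'x5')
E
```

```text
clock: 6.5
position: [0.4629, -0.0275, 0.2156]
tool_rot: [[-0.343, -0.939, 0.003], [-0.939, 0.343, 0.001], [-0.002, -0.003, -1.0]]
ft_force: [1.6, 1.5, -0.4]
gripper_width: 0.0003
clock: 6.67
position: [0.464, -0.0271, 0.2254]
tool_rot: [[-0.343, -0.939, 0.006], [-0.939, 0.343, 0.002], [-0.004, -0.005, -1.0]]
ft_force: [0.4, 0.3, 0.4]
gripper_width: 0.0086
```

View pics/x5.png

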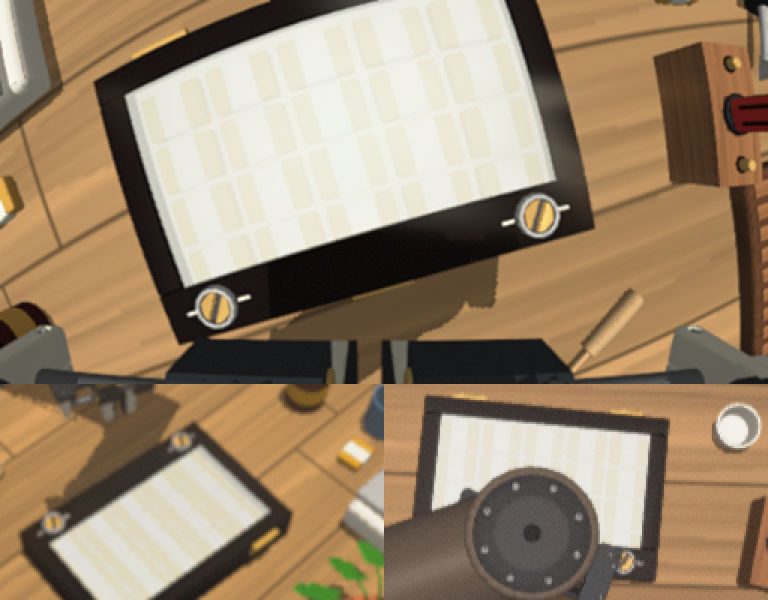

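The view shows the cover shut. The heads are at (216,307) and (538,216) in the wrist view, (181,440) and (54,522) in the scene inset, and (626,562) in the top inset. The z at the stop disagreed with what I expected, so I'll triangulate the heads from fixed and wrist cameras.

```bash
cat > tri.py <<'E'
from h import *
from scipy.optimize import least_squares
w,s,t=load('w5'),load('s5'),load('t5')
print(np.linalg.norm(np.array(ray(w,256,192,True)[0])))
W=lambda x,y:np.array([x/1.5-.17,y/1.5-.17]);S=lambda x,y:np.array([180+x/2-.25,150+(y-384)/2-.25]);T=lambda x,y:np.array([180+(x-384)/2-.25,125+(y-384)/2-.25])
def tri(obs,g):
    r=least_squares(lambda p:np.concatenate([proj(c,p,f)-u for c,u,f in obs]),g);return r.x.round(4),r.fun.round(2)
print('R s+t',tri([(s,S(54,522),0),(t,T(626,562),0)],[.46,-.16,.07]))
print('R s+w',tri([(s,S(54,522),0),(w,W(538,216),1)],[.46,-.16,.07]))
print('R w+t',tri([(w,W(538,216),1),(t,T(626,562),0)],[.46,-.16,.07]))
print('L s+w',tri([(s,S(181,440),0),(w,W(216,307),1)],[.46,.1,.07]))
for z in(.055,.074,.085): print(z,'R',onz(w,*W(538,216),z,1).round(4),onz(s,*S(54,522),z).round(4),onz(t,*T(626,562),z).round(4),'L',onz(w,*W(216,307),z,1).round(4),onz(s,*S(181,440),z).round(4))
E
python3 tri.py
```

```text
0.6658470001917329
R s+t (array([ 0.4596, -0.1628,  0.0713]), array([-1.31,  0.03, -0.95, -0.77]))
R s+w (array([ 0.4606, -0.1605,  0.0721]), array([-0.58, -0.32, -0.17, -0.17]))
R w+t (array([ 0.4569, -0.1662,  0.0564]), array([ 0.12, -0.18, -0.39,  0.32]))
L s+w (array([0.4773, 0.0993, 0.0698]), array([-0.22,  0.13, -0.09,  0.01]))
0.055 R [ 0.4564 -0.1664  0.055 ] [ 0.4533 -0.1542  0.055 ] [ 0.4579 -0.1675  0.055 ] L [0.4747 0.1061 0.055 ] [0.4696 0.109  0.055 ]
0.074 R [ 0.4607 -0.1601  0.074 ] [ 0.4637 -0.1606  0.074 ] [ 0.4574 -0.1652  0.074 ] L [0.4781 0.0972 0.074 ] [0.4797 0.0978 0.074 ]
0.085 R [ 0.4633 -0.1564  0.085 ] [ 0.4697 -0.1643  0.085 ] [ 0.4571 -0.164   0.085 ] L [0.48   0.0921 0.085 ] [0.4855 0.0913 0.085 ]
```

```bash
for i in 1 2; do python3 -m handwheel '[{"hand":1,"dp":[0.16,-0.046,-0.0275],"delta_rot":[0,0,0]},{"hand":1,"dp":[0.16,-0.046,-0.0275],"delta_rot":[0,0,0]},{"hand":1,"dp":[0.16,-0.046,-0.0275],"delta_rot":[0,0,0]},{"hand":1,"dp":[0.16,-0.046,-0.0275],"delta_rot":[0,0,0]},{"hand":1,"dp":[0.16,-0.046,-0.0275],"delta_rot":[0,0,0]}]'; done
python3 -m handwheel '[{"hand":1,"dp":[0,0,0],"delta_rot":[0,0,0]}]'
python3 - <<'E'
from h import *
c=shot("wrist","w6",None,1.5)
print(sense()["position"],sense()["q"].round(3))
print((proj(c,[.4902,-.3832,.178],1)*1.5),(proj(c,[.4902,-.3832,.08],1)*1.5))
E
```

```text
clock: 7.23
position: [0.4493, -0.1986, 0.2489]
tool_rot: [[-0.348, -0.938, -0.002], [-0.938, 0.348, -0.001], [0.002, 0.002, -1.0]]
ft_force: [0.4, 0.9, 0.3]
gripper_width: 0.0538
clock: 7.65
position: [0.4376, -0.365, 0.2756]
tool_rot: [[-0.347, -0.938, -0.003], [-0.938, 0.347, -0.0], [0.001, 0.003, -1.0]]
ft_force: [0.8, 0.5, 0.6]
gripper_width: 0.0851
clock: 7.73
position: [0.4376, -0.3615, 0.2748]
tool_rot: [[-0.347, -0.938, -0.004], [-0.938, 0.347, 0.002], [-0.0, 0.004, -1.0]]
ft_force: [0.5, -0.0, -1.2]
gripper_width: 0.0867
[ 0.43773277 -0.360115    0.27491551] [-3.440e-01  1.500e-01 -1.350e-01 -1.000e-03 -1.290e+00  1.561e+00]
[373.42879986 195.69239925] [372.17987452 186.99573504]
```

View pics/w6.png

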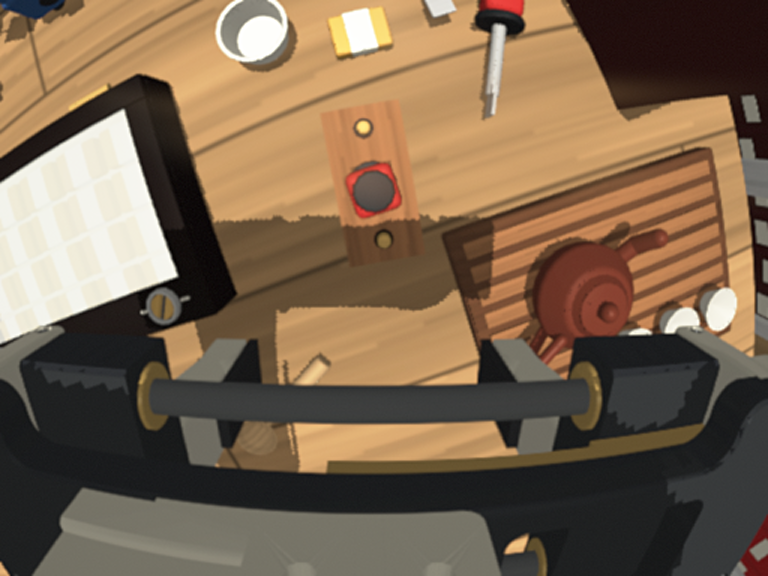

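The wrist view from above shows the block at (370,182) with knobs at (363,127) and (384,239). The driver's cap is at (374,191), with handle corners near (348,178), (390,163), (400,202) and (360,215). A larger driver lies at (497,60) and is not the one I want.

```bash
python3 - <<'E'
from h import *
c=load('w6');W=lambda x,y:(x/1.5-.17,y/1.5-.17)
P=[onz(c,*W(*q),.172,1)[:2] for q in((348,178),(390,163),(400,202),(360,215))]
for i in range(4):
    d=P[(i+1)%4]-P[i];print(np.hypot(*d).round(4),np.arctan2(d[1],d[0]).round(3))
print('centre',np.mean(P,0),'cap',onz(c,*W(374,191),.178,1))
k=[onz(c,*W(*q),.094,1) for q in((363,127),(384,239))];print('knobs',k[0].round(4),k[1].round(4),'mid',(k[0]+k[1])/2,np.linalg.norm(k[0]-k[1]),np.arctan2(*(k[0]-k[1])[1::-1]))
print('R',onz(c,*W(163,306),.074,1))
E
```

```text
0.0268 -1.579
0.0245 3.043
0.0256 1.537
0.0238 -0.049
centre [ 0.49330338 -0.38493756] cap [ 0.49290508 -0.38439618  0.178     ]
knobs [ 0.5377 -0.3929  0.094 ] [ 0.4493 -0.3778  0.094 ] mid [ 0.49350283 -0.38534551  0.094     ] 0.08976893761920764 -0.16994973345694467
R [ 0.46104043 -0.16306013  0.074     ]
```

```bash
python3 -c "
from h import *
to([.4925,-.3848,.235],-1.62)"
```

```text
dp [ 0.0042 -0.0601  0.0397] rot [ 0.0048  0.0014 -0.3874] t 7.78
```

```bash
python3 -m handwheel '[{"hand":1,"dp":[0.004,-0.06,0],"delta_rot":[0,0,-0.39]},{"hand":1,"dp":[0.004,-0.06,0.02],"delta_rot":[0,0,-0.39]},{"hand":1,"dp":[0.004,-0.06,0.04],"delta_rot":[0,0,-0.39]},{"hand":1,"dp":[0.004,-0.06,0.04],"delta_rot":[0,0,-0.39]},{"hand":1,"dp":[0.004,-0.06,0.04],"delta_rot":[0,0,-0.39]}]'; python3 -c "
from h import *
to([.4925,-.3848,.126],-1.62)
c=shot('wrist','w7',None,1.5)
print(proj(c,[.4925,-.3848,.178],1)*1.5)"
```

```text
clock: 8.2
position: [0.493, -0.3823, 0.2356]
tool_rot: [[-0.045, -0.999, -0.004], [-0.999, 0.045, 0.002], [-0.001, 0.004, -1.0]]
ft_force: [0.3, -1.1, 1.0]
gripper_width: 0.0874
dp [ 0.0026 -0.      0.1096] rot [0.0051 0.0018 0.0052] t 8.2
[374.32089334 309.34309026]
```

```bash
python3 -m handwheel '[{"hand":1,"dp":[0.0015,0,0.03],"delta_rot":[0,0,0]},{"hand":1,"dp":[0.0015,0,0.06],"delta_rot":[0,0,0]},{"hand":1,"dp":[0.0015,0,0.085],"delta_rot":[0,0,0]},{"hand":1,"dp":[0.0015,0,0.1],"delta_rot":[0,0,0]},{"hand":1,"dp":[0.0015,0,0.108],"delta_rot":[0,0,0]}]'
python3 -m handwheel '[{"hand":-1,"dp":[0,0,0],"delta_rot":[0,0,0]},{"hand":-1,"dp":[0,0,0],"delta_rot":[0,0,0]},{"hand":-1,"dp":[0,0,0],"delta_rot":[0,0,0]},{"hand":-1,"dp":[0,0,0],"delta_rot":[0,0,0]},{"hand":-1,"dp":[0,0,0],"delta_rot":[0,0,0]}]'
python3 -m handwheel '[{"hand":-1,"dp":[0,0,0],"delta_rot":[0,0,0]},{"hand":-1,"dp":[0,0,0],"delta_rot":[0,0,0]},{"hand":-1,"dp":[0,0,0],"delta_rot":[0,0,0]},{"hand":-1,"dp":[0,0,0],"delta_rot":[0,0,0]},{"hand":-1,"dp":[0,0,0],"delta_rot":[0,0,0]}]'
```

```text
clock: 8.67
position: [0.493, -0.3847, 0.1289]
tool_rot: [[-0.046, -0.999, -0.001], [-0.999, 0.046, 0.0], [-0.0, 0.001, -1.0]]
ft_force: [-0.8, 0.7, -0.9]
gripper_width: 0.0877
clock: 9.08
position: [0.4942, -0.3858, 0.1307]
tool_rot: [[-0.045, -0.999, 0.002], [-0.999, 0.045, -0.001], [0.001, -0.002, -1.0]]
ft_force: [-0.0, 0.8, -0.1]
gripper_width: 0.0599
clock: 9.5
position: [0.4936, -0.3855, 0.1293]
tool_rot: [[-0.045, -0.999, -0.0], [-0.999, 0.045, 0.0], [-0.0, 0.0, -1.0]]
ft_force: [0.0, 1.1, 1.1]
gripper_width: 0.0297
```

```bash
python3 -m handwheel '[{"hand":-1,"dp":[0,0,-0.015],"delta_rot":[0,0,0]},{"hand":-1,"dp":[0,0,-0.05],"delta_rot":[0,0,0]},{"hand":-1,"dp":[0,0,-0.09],"delta_rot":[0,0,0]},{"hand":-1,"dp":[0,0,-0.13],"delta_rot":[0,0,0]},{"hand":-1,"dp":[0,0,-0.13],"delta_rot":[0,0,0]}]'
python3 - <<'E'
from h import *
shot("scene","s8")
w=np.load('pics/w5.npy');s=np.load('pics/s8.npy')
o=np.zeros((560,800,3),np.uint8)
o[:400,:400]=cv2.resize(w[185:225,124:164],(400,400),interpolation=3)
o[:400,400:]=cv2.resize(w[124:164,339:379],(400,400),interpolation=3)
o[400:,:]=0
d=cv2.resize(s[180:290,90:200],(400,400),interpolation=3)
save(o[:400],'x8a')
im=np.zeros((600,800,3),np.uint8);im[:320,:320]=cv2.resize(o[:400,:400],(320,320));im[:320,320:640]=cv2.resize(o[:400,400:],(320,320));im[320:,:]=cv2.resize(s[180:285,90:390],(800,280),interpolation=3)
save(im,'x8');print(sense()["position"],sense()["ft_force"])
E
```

```text
clock: 9.92
position: [0.4964, -0.3879, 0.2685]
tool_rot: [[-0.044, -0.999, 0.01], [-0.999, 0.044, -0.007], [0.007, -0.011, -1.0]]
ft_force: [1.7, -0.9, 0.7]
gripper_width: 0.0297
[ 0.49553088 -0.38679939  0.26445512] [-0.53441765 -0.62123807 -3.1474575 ]
```

View pics/x8.png

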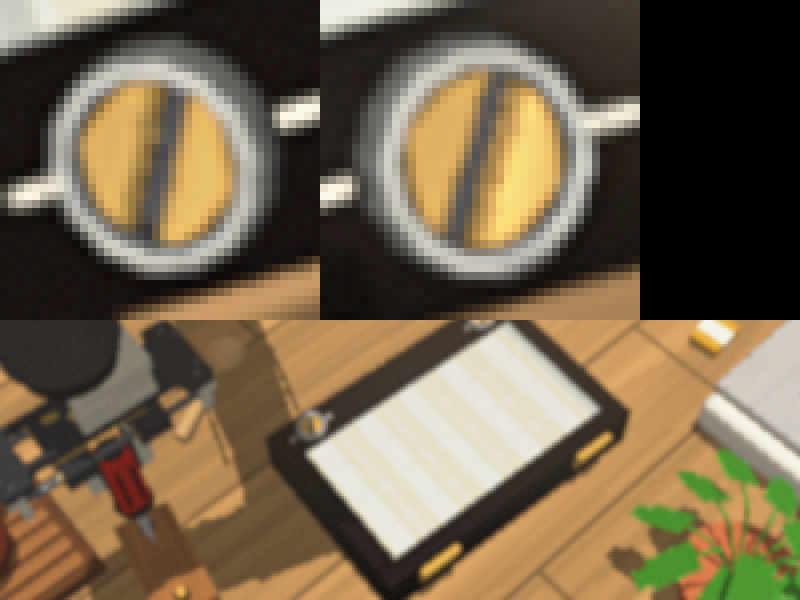

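Slots read: left from (177,90) to (148,240), right from (497,75) to (458,245). The driver is in the gripper and clear of the block.

```bash
python3 - <<'E'
from h import *
w=load('w5')
f=lambda o,x,y:onz(w,o[0]+x/8-.44,o[1]+y/8-.44,.073,1)[:2]
for n,o,a,b,m1,m2,c in(('L',(124,185),(177,90),(148,240),(20,195),(310,112),(159,165)),('R',(339,124),(177,75),(138,245),(18,192),(295,122),(166,160))):
    A,B=f(o,*a),f(o,*b);d=A-B;M=f(o,*m2)-f(o,*m1)
    print(n,'slotyaw',np.arctan2(d[1],d[0]).round(3),'mid',((A+B)/2).round(4),'marks yaw',np.arctan2(M[1],M[0]).round(3),'ctr',f(o,*c).round(4),np.hypot(*d))
to([.460,-.162,.225])
E
```

```text
L slotyaw -0.646 mid [0.477  0.0982] marks yaw -1.65 ctr [0.4773 0.0986] 0.024503209225810185
R slotyaw -0.532 mid [ 0.4609 -0.1602] marks yaw -1.649 ctr [ 0.4605 -0.1614] 0.024972297746602985
dp [-0.2232  0.0457  0.0383] t 9.97
```

```bash
python3 -m handwheel '[{"hand":-1,"dp":[-0.03,0.006,0.005],"delta_rot":[0,0,0.1]},{"hand":-1,"dp":[-0.07,0.014,0.01],"delta_rot":[0,0,0.25]},{"hand":-1,"dp":[-0.11,0.022,0.015],"delta_rot":[0,0,0.4]},{"hand":-1,"dp":[-0.15,0.03,0.015],"delta_rot":[0,0,0.5]},{"hand":-1,"dp":[-0.19,0.038,0.015],"delta_rot":[0,0,0.62]}]'
python3 -m handwheel '[{"hand":-1,"dp":[0,0,0],"delta_rot":[0,0,0]},{"hand":-1,"dp":[0,0,0],"delta_rot":[0,0,0]}]'; python3 -c "
from h import *
to([.4605,-.161,.22],-2.10)"
```

```text
clock: 10.38
position: [0.4624, -0.1924, 0.2426]
tool_rot: [[-0.511, -0.859, -0.003], [-0.859, 0.511, 0.001], [0.001, 0.003, -1.0]]
ft_force: [2.0, 1.3, -0.9]
gripper_width: 0.0299
clock: 10.55
position: [0.4635, -0.1918, 0.2439]
tool_rot: [[-0.504, -0.864, -0.0], [-0.864, 0.504, 0.001], [-0.0, 0.0, -1.0]]
ft_force: [0.1, -0.3, -2.4]
gripper_width: 0.0303
dp [-0.0251  0.0181  0.0239] rot [0.0006 0.0004 0.0019] t 10.55
```

```bash
python3 -m handwheel '[{"hand":-1,"dp":[-0.025,0.018,0.01],"delta_rot":[0,0,0]},{"hand":-1,"dp":[-0.025,0.018,0.024],"delta_rot":[0,0,0]},{"hand":-1,"dp":[-0.025,0.018,0.036],"delta_rot":[0,0,0]},{"hand":-1,"dp":[-0.025,0.018,0.036],"delta_rot":[0,0,0]},{"hand":-1,"dp":[-0.025,0.018,0.036],"delta_rot":[0,0,0]}]'
python3 - <<'E'
from h import *
s=sense();P=s["position"];print(P)
c=shot("scene","s9");t=shot("top","t9");w=shot("wrist","w9")
S,T,W=[np.load(f'pics/{k}9.npy') for k in 'stw']
im=np.zeros((600,800,3),np.uint8)
u=proj(c,[.4605,-.161,.08]).astype(int);print('scene',u,proj(c,[.4605,-.161,.0755]),proj(c,[P[0],P[1],P[2]-.121]))
im[:400,:400]=cv2.resize(S[u[1]-25:u[1]+25,u[0]-25:u[0]+25],(400,400),interpolation=3)
u=proj(w,[.4605,-.161,.08],1).astype(int);print('wrist',u,proj(w,[.4605,-.161,.0755],1),proj(w,[P[0],P[1],P[2]-.121],1))
im[:400,400:]=cv2.resize(W[max(u[1]-30,0):max(u[1]-30,0)+50,u[0]-25:u[0]+25],(400,400),interpolation=3)
im[400:,:267]=cv2.resize(W,(267,200))
save(im,'x9')
E
```

```text
clock: 10.97
position: [0.4606, -0.1641, 0.2075]
tool_rot: [[-0.507, -0.862, -0.002], [-0.862, 0.507, -0.0], [0.001, 0.002, -1.0]]
ft_force: [0.1, 0.1, -1.9]
gripper_width: 0.0299
[ 0.4606383  -0.16405019  0.20751648]
scene [205 217] [205.9545743  217.91814231] [204.90433129 216.59014445]
wrist [244 186] [244.45670506 185.14205314] [246.9447522  186.26391958]
```

View pics/x9.png

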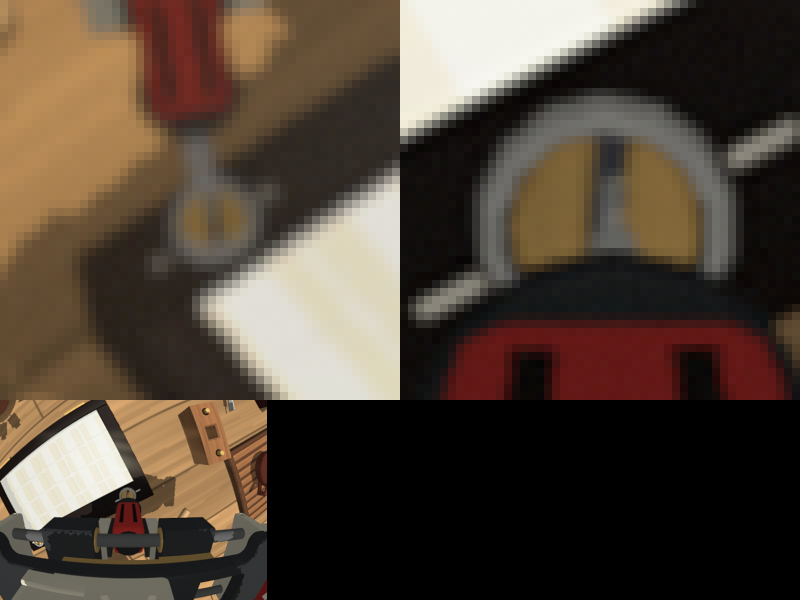

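The wrist crop shows the blade edge-on at x≈608 against the slot at x≈611, so it is aligned. I'll descend until the blade seats.

```bash
python3 -m handwheel '[{"hand":-1,"dp":[0,0,0.006],"delta_rot":[0,0,0]},{"hand":-1,"dp":[0,0,0.012],"delta_rot":[0,0,0]},{"hand":-1,"dp":[0,0,0.012],"delta_rot":[0,0,0]}]' | grep -v tool
for i in 1 2 ; do python3 -m handwheel '[{"hand":-1,"dp":[0,0,0.003],"delta_rot":[0,0,0]},{"hand":-1,"dp":[0,0,0.003],"delta_rot":[0,0,0]}]' | grep -v tool; done
```

```text
clock: 11.37
position: [0.4604, -0.1634, 0.195]
ft_force: [0.8, 0.7, -2.0]
gripper_width: 0.0299
clock: 11.53
position: [0.461, -0.1633, 0.1928]
ft_force: [-0.3, 0.1, -1.8]
gripper_width: 0.0297
clock: 11.7
position: [0.4611, -0.1633, 0.19]
ft_force: [-0.0, 0.4, -2.9]
gripper_width: 0.0299
```

```bash
for i in 1 2 ; do python3 -m handwheel '[{"hand":-1,"dp":[0,0,0.002],"delta_rot":[0,0,0]},{"hand":-1,"dp":[0,0,0.002],"delta_rot":[0,0,0]}]' | grep -v tool; done; python3 -c "
from cell import *;print(sense()['moment'])"
```

```text
clock: 11.87
position: [0.462, -0.1635, 0.1895]
ft_force: [-1.9, 1.4, 5.7]
gripper_width: 0.0301
clock: 12.03
position: [0.4632, -0.1639, 0.1891]
ft_force: [-2.2, 1.3, 14.8]
gripper_width: 0.0297
[0.61081449 0.8277724  0.01728194]
```

```bash
for i in 1 2 ; do python3 -m handwheel '[{"hand":-1,"dp":[0,0,-0.001],"delta_rot":[0,0,0.1]},{"hand":-1,"dp":[0,0,-0.001],"delta_rot":[0,0,0.2]},{"hand":-1,"dp":[0,0,-0.001],"delta_rot":[0,0,0.3]},{"hand":-1,"dp":[0,0,-0.001],"delta_rot":[0,0,0.4]},{"hand":-1,"dp":[0,0,-0.001],"delta_rot":[0,0,0.5]}]'; python3 -c "
from cell import *;import numpy as np;s=sense();R=s['tool_rot'];print('yaw',np.arctan2(R[1][0],R[0][0]),s['moment'])"; done
```

```text
clock: 12.45
position: [0.4624, -0.1641, 0.1893]
tool_rot: [[-0.8, -0.6, 0.003], [-0.6, 0.8, -0.002], [-0.001, -0.003, -1.0]]
ft_force: [-1.7, -1.5, 8.7]
gripper_width: 0.0297
yaw -2.4976090582510526 [-0.80218094  0.77926332  0.09667958]
clock: 12.87
position: [0.4612, -0.1643, 0.1894]
tool_rot: [[-0.969, -0.248, 0.0], [-0.248, 0.969, -0.002], [0.0, -0.002, -1.0]]
ft_force: [-1.7, -3.7, 4.2]
gripper_width: 0.03
yaw -2.890615683702721 [-1.57180139  1.068826    0.1285334 ]
```

```bash
python3 -m handwheel '[{"hand":-1,"dp":[0,0,0],"delta_rot":[0,0,0.1]},{"hand":-1,"dp":[0,0,0],"delta_rot":[0,0,0.2]},{"hand":-1,"dp":[0,0,0],"delta_rot":[0,0,0.3]},{"hand":-1,"dp":[0,0,0],"delta_rot":[0,0,0.4]},{"hand":-1,"dp":[0,0,0],"delta_rot":[0,0,0.45]}]';cat > y.py <<'E'
from cell import *;import numpy as np;s=sense();R=s['tool_rot'];print('yaw',np.arctan2(R[1][0],R[0][0]).round(3),s['moment'].round(3))
E
python3 y.py;  python3 -m handwheel '[{"hand":-1,"dp":[0,0,0],"delta_rot":[0,0,0.05]},{"hand":-1,"dp":[0,0,0],"delta_rot":[0,0,0.1]}]'; python3 y.py
```

```text
clock: 13.28
position: [0.4604, -0.1644, 0.1893]
tool_rot: [[-0.995, 0.103, -0.001], [0.103, 0.995, -0.002], [0.001, -0.002, -1.0]]
ft_force: [-4.7, -3.5, 7.7]
gripper_width: 0.0297
yaw 3.038 [-1.227  2.157  0.122]
clock: 13.45
position: [0.4602, -0.1644, 0.1893]
tool_rot: [[-0.984, 0.178, -0.002], [0.178, 0.984, -0.002], [0.001, -0.002, -1.0]]
ft_force: [-4.1, -2.6, 8.0]
gripper_width: 0.0297
yaw 2.962 [-0.946  2.443  0.029]
```

```bash
for i in 1 2; do python3 -m handwheel '[{"hand":-1,"dp":[0,0,0],"delta_rot":[0,0,0.05]},{"hand":-1,"dp":[0,0,0],"delta_rot":[0,0,0.06]}]'|grep -v tool; python3 y.py; done
```

```text
clock: 13.62
position: [0.4601, -0.1643, 0.1893]
ft_force: [-5.1, -1.5, 8.2]
gripper_width: 0.0298
yaw 2.915 [-0.837  2.489  0.124]
clock: 13.78
position: [0.46, -0.1642, 0.1893]
ft_force: [-6.0, -1.4, 8.1]
gripper_width: 0.0297
yaw 2.868 [-0.609  2.544  0.228]
```

```bash
python3 -m handwheel '[{"hand":-1,"dp":[0,0,-0.001],"delta_rot":[0,0,-0.1]},{"hand":-1,"dp":[0,0,-0.001],"delta_rot":[0,0,-0.22]},{"hand":-1,"dp":[0,0,-0.001],"delta_rot":[0,0,-0.22]}]'; python3 y.py
python3 -m handwheel '[{"hand":-1,"dp":[0,0,-0.004],"delta_rot":[0,0,0]},{"hand":-1,"dp":[0,0,-0.01],"delta_rot":[0,0,0]},{"hand":-1,"dp":[0,0,-0.02],"delta_rot":[0,0,0]},{"hand":-1,"dp":[0,0,-0.04],"delta_rot":[0,0,0]},{"hand":-1,"dp":[0,0,-0.04],"delta_rot":[0,0,0]}]'; python3 -c "
from h import *
to([.478,.0957,.23],-2.217)"
```

```text
clock: 14.03
position: [0.4609, -0.1635, 0.1895]
tool_rot: [[-0.995, 0.095, -0.0], [0.095, 0.995, -0.0], [0.0, -0.0, -1.0]]
ft_force: [-1.7, -0.1, 0.3]
gripper_width: 0.0294
yaw 3.046 [-0.038  0.651  0.006]
clock: 14.45
position: [0.4634, -0.1638, 0.2338]
tool_rot: [[-0.995, 0.1, 0.006], [0.1, 0.995, -0.001], [-0.006, -0.001, -1.0]]
ft_force: [1.7, 0.4, -0.8]
gripper_width: 0.0297
dp [0.0114 0.2597 0.0035] rot [-0.0047  0.0064 -1.3047] t 14.45
```

```bash
python3 -m handwheel '[{"hand":-1,"dp":[0,0.03,0],"delta_rot":[0,0,-0.1]},{"hand":-1,"dp":[0,0.07,0],"delta_rot":[0,0,-0.25]},{"hand":-1,"dp":[0,0.11,0],"delta_rot":[0,0,-0.4]},{"hand":-1,"dp":[0.01,0.15,0],"delta_rot":[0,0,-0.55]},{"hand":-1,"dp":[0.01,0.19,0],"delta_rot":[0,0,-0.7]}]'; python3 -c "
from h import *
to([.478,.0957,.22],-2.217)"
```

```text
clock: 14.87
position: [0.4691, 0.0284, 0.2303]
tool_rot: [[-0.899, -0.439, 0.001], [-0.439, 0.899, 0.001], [-0.001, 0.0, -1.0]]
ft_force: [0.8, -1.0, -2.1]
gripper_width: 0.0296
dp [-0.0375  0.0566  0.0104] rot [ 0.      0.0018 -0.599 ] t 14.87
```

```bash
python3 -m handwheel '[{"hand":-1,"dp":[-0.016,0.024,0],"delta_rot":[0,0,-0.15]},{"hand":-1,"dp":[-0.03,0.045,0],"delta_rot":[0,0,-0.3]},{"hand":-1,"dp":[-0.0375,0.0566,0.01],"delta_rot":[0,0,-0.45]},{"hand":-1,"dp":[-0.0375,0.0566,0.016],"delta_rot":[0,0,-0.6]},{"hand":-1,"dp":[-0.0375,0.0566,0.016],"delta_rot":[0,0,-0.6]}]'; python3 -m handwheel '[{"hand":-1,"dp":[0,0,0],"delta_rot":[0,0,0]},{"hand":-1,"dp":[0,0,0],"delta_rot":[0,0,0]}]'; python3 - <<'E'
from h import *
to([.478,.0957,.206],-2.217)
c=shot("wrist","w10")
W=np.load('pics/w10.npy').astype(int);u=proj(c,[.478,.0957,.0755],1);print(u)
x,y=u.astype(int)
for r in range(y-24,y-4,2): print(r,x-18,''.join('B' if (b[2]>100 and b[2]-b[0]>45) else ('w' if b.sum()>330 else ('g' if b.sum()>170 else '.')) for b in W[r,x-18:x+19]))
E
```

```text
clock: 15.28
position: [0.4788, 0.0949, 0.2127]
tool_rot: [[-0.6, -0.8, -0.001], [-0.8, 0.6, -0.0], [0.001, 0.001, -1.0]]
ft_force: [-1.3, -0.3, -1.4]
gripper_width: 0.03
clock: 15.45
position: [0.4795, 0.0937, 0.2141]
tool_rot: [[-0.608, -0.794, 0.001], [-0.794, 0.608, 0.0], [-0.001, -0.001, -1.0]]
ft_force: [0.8, 0.1, -2.4]
gripper_width: 0.0301
dp [-0.0006  0.0024  0.0081] rot [-0.0007  0.0008 -0.0099] t 15.45
[246.12413674 183.76544902]
159 228 wwwwwwwwwwwwwwwwwwg..................
161 228 wwwwwwwwwwwwwwwg.....................
163 228 wwwwwwwwwwwwg........................
165 228 wwwwwwwwwg...........................
167 228 wwwwwwg..............................
169 228 wwwg........gggggggggg..............g
171 228 g......gggggggggwgggggggg........ggww
173 228 .....ggggggggggggggggggggggg..ggwwgg.
175 228 ...ggggggggBBBg...gBBBgggggggg.gg....
177 228 ..ggggggBBBBBBg...gBBBBBBgggggg......
```

```bash
python3 -m handwheel '[{"hand":-1,"dp":[-0.001,0.002,0.006],"delta_rot":[0,0,0]},{"hand":-1,"dp":[-0.001,0.002,0.012],"delta_rot":[0,0,0]},{"hand":-1,"dp":[-0.001,0.002,0.017],"delta_rot":[0,0,0]},{"hand":-1,"dp":[-0.001,0.002,0.017],"delta_rot":[0,0,0]}]' | grep -v tool
for i in 1 2 3; do python3 -m handwheel '[{"hand":-1,"dp":[0,0,0.003],"delta_rot":[0,0,0]},{"hand":-1,"dp":[0,0,0.003],"delta_rot":[0,0,0]}]' | grep -v tool; done
```

```text
clock: 15.83
position: [0.4774, 0.0955, 0.195]
ft_force: [0.0, -0.5, -1.7]
gripper_width: 0.0298
clock: 16.0
position: [0.4783, 0.096, 0.1929]
ft_force: [1.4, 0.7, -1.3]
gripper_width: 0.03
clock: 16.17
position: [0.4783, 0.0961, 0.19]
ft_force: [0.7, 0.2, -1.5]
gripper_width: 0.0301
clock: 16.33
position: [0.4793, 0.0959, 0.189]
ft_force: [-3.3, -0.2, 12.7]
gripper_width: 0.0298
```

```bash
for i in 1 2 ; do python3 -m handwheel '[{"hand":-1,"dp":[0,0,-0.0005],"delta_rot":[0,0,0.1]},{"hand":-1,"dp":[0,0,-0.0005],"delta_rot":[0,0,0.2]},{"hand":-1,"dp":[0,0,-0.0005],"delta_rot":[0,0,0.3]},{"hand":-1,"dp":[0,0,-0.0005],"delta_rot":[0,0,0.4]},{"hand":-1,"dp":[0,0,-0.0005],"delta_rot":[0,0,0.5]}]' | grep -v tool;python3 y.py;done; python3 -m handwheel '[{"hand":-1,"dp":[0,0,0],"delta_rot":[0,0,0.1]},{"hand":-1,"dp":[0,0,0],"delta_rot":[0,0,0.2]},{"hand":-1,"dp":[0,0,0],"delta_rot":[0,0,0.3]},{"hand":-1,"dp":[0,0,0],"delta_rot":[0,0,0.4]}]' | grep -v tool;python3 y.py;  python3 -m handwheel '[{"hand":-1,"dp":[0,0,0],"delta_rot":[0,0,0.05]},{"hand":-1,"dp":[0,0,0],"delta_rot":[0,0,0.08]}]' | grep -v tool;python3 y.py
```

```text
clock: 16.75
position: [0.4788, 0.0957, 0.1892]
ft_force: [-2.0, -1.8, 7.8]
gripper_width: 0.0298
yaw -2.616 [-0.62   1.085  0.101]
clock: 17.17
position: [0.478, 0.0954, 0.1892]
ft_force: [-3.5, -0.5, 7.3]
gripper_width: 0.0301
yaw -3.009 [-0.59   1.86   0.142]
clock: 17.5
position: [0.4775, 0.0954, 0.1892]
ft_force: [-5.6, -0.7, 9.7]
gripper_width: 0.0296
yaw 2.96 [-1.000e-03  2.961e+00  7.800e-02]
clock: 17.67
position: [0.4774, 0.0955, 0.1892]
ft_force: [-6.9, 0.2, 10.3]
gripper_width: 0.0298
yaw 2.899 [0.041 2.997 0.2  ]
```

```bash
python3 -m handwheel '[{"hand":-1,"dp":[0,0,0],"delta_rot":[0,0,0.04]},{"hand":-1,"dp":[0,0,0],"delta_rot":[0,0,0.04]},{"hand":-1,"dp":[0,0,0],"delta_rot":[0,0,0.04]}]' | grep -v tool;python3 y.py
python3 -m handwheel '[{"hand":-1,"dp":[0,0,-0.001],"delta_rot":[0,0,-0.1]},{"hand":-1,"dp":[0,0,-0.001],"delta_rot":[0,0,-0.22]},{"hand":-1,"dp":[0,0,-0.001],"delta_rot":[0,0,-0.22]}]' | grep -v tool; python3 y.py
python3 -m handwheel '[{"hand":-1,"dp":[0,0,-0.004],"delta_rot":[0,0,0]},{"hand":-1,"dp":[0,0,-0.01],"delta_rot":[0,0,0]},{"hand":-1,"dp":[0,0,-0.03],"delta_rot":[0,0,0]},{"hand":-1,"dp":[0,0,-0.06],"delta_rot":[0,0,0]},{"hand":-1,"dp":[0,0,-0.09],"delta_rot":[0,0,0]}]'|grep -v tool
python3 -c "
from h import *
to([.4935,-.3853,.25],-1.62)"
```

```text
clock: 17.92
position: [0.4773, 0.0956, 0.1892]
ft_force: [-6.1, -0.5, 9.4]
gripper_width: 0.0297
yaw 2.87 [0.196 3.074 0.197]
clock: 18.17
position: [0.478, 0.0958, 0.1894]
ft_force: [-1.2, -0.4, 0.5]
gripper_width: 0.0297
yaw 3.046 [-0.015  0.56   0.016]
clock: 18.58
position: [0.4779, 0.0957, 0.2805]
ft_force: [0.9, 1.2, -2.3]
gripper_width: 0.0297
dp [-0.0645 -0.4769  0.0309] rot [ 1.000e-04 -1.800e-03 -2.067e+00] t 18.58
```

```bash
python3 -m handwheel '[{"hand":-1,"dp":[-0.005,-0.03,0],"delta_rot":[0,0,0]},{"hand":-1,"dp":[-0.01,-0.07,0],"delta_rot":[0,0,0]},{"hand":-1,"dp":[-0.015,-0.11,0],"delta_rot":[0,0,0]},{"hand":-1,"dp":[-0.02,-0.15,0],"delta_rot":[0,0,0]},{"hand":-1,"dp":[-0.025,-0.19,0],"delta_rot":[0,0,0]}]' | grep -v tool
python3 -m handwheel '[{"hand":-1,"dp":[-0.005,-0.04,0],"delta_rot":[0,0,-0.15]},{"hand":-1,"dp":[-0.01,-0.08,0],"delta_rot":[0,0,-0.3]},{"hand":-1,"dp":[-0.015,-0.12,0],"delta_rot":[0,0,-0.45]},{"hand":-1,"dp":[-0.02,-0.16,0],"delta_rot":[0,0,-0.6]},{"hand":-1,"dp":[-0.025,-0.19,0],"delta_rot":[0,0,-0.75]}]' | grep -v tool
python3 -c "
from h import *
to([.4935,-.3853,.27],-1.62)"
```

```text
clock: 19.0
position: [0.4842, -0.0972, 0.2804]
ft_force: [1.3, 0.1, -1.6]
gripper_width: 0.03
clock: 19.42
position: [0.4898, -0.2794, 0.2802]
ft_force: [1.3, 1.2, -1.3]
gripper_width: 0.0298
dp [ 0.0425 -0.097   0.0102] rot [-1.300e-03  4.000e-04 -1.367e+00] t 19.42
```

```bash
python3 -m handwheel '[{"hand":-1,"dp":[0.012,-0.03,0],"delta_rot":[0,0,-0.15]},{"hand":-1,"dp":[0.025,-0.06,0],"delta_rot":[0,0,-0.3]},{"hand":-1,"dp":[0.037,-0.085,0],"delta_rot":[0,0,-0.45]},{"hand":-1,"dp":[0.0425,-0.097,0],"delta_rot":[0,0,-0.6]},{"hand":-1,"dp":[0.0425,-0.097,0],"delta_rot":[0,0,-0.75]}]' | grep -v tool
python3 -m handwheel '[{"hand":-1,"dp":[0,0,0],"delta_rot":[0,0,-0.15]},{"hand":-1,"dp":[0,0,0],"delta_rot":[0,0,-0.3]},{"hand":-1,"dp":[0,0,0],"delta_rot":[0,0,-0.45]},{"hand":-1,"dp":[0,0,0],"delta_rot":[0,0,-0.6]},{"hand":-1,"dp":[0,0,0],"delta_rot":[0,0,-0.62]}]' | grep -v tool
python3 -m handwheel '[{"hand":-1,"dp":[0,0,0],"delta_rot":[0,0,0]},{"hand":-1,"dp":[0,0,0],"delta_rot":[0,0,0]}]' | grep -v tool
python3 -c "
from h import *
to([.4936,-.3855,.132],-1.617)"
```

```text
clock: 19.83
position: [0.493, -0.3863, 0.2789]
ft_force: [0.5, 0.6, -1.4]
gripper_width: 0.0297
clock: 20.25
position: [0.4935, -0.3835, 0.2798]
ft_force: [-0.0, 0.5, -2.3]
gripper_width: 0.0298
clock: 20.42
position: [0.4935, -0.3833, 0.2796]
ft_force: [-0.2, 0.2, -1.1]
gripper_width: 0.0298
dp [ 0.0021 -0.0002  0.1476] rot [-0.0002 -0.0001 -0.0104] t 20.42
```

```bash
python3 -m handwheel '[{"hand":-1,"dp":[0.002,0,0.03],"delta_rot":[0,0,0]},{"hand":-1,"dp":[0.002,0,0.055],"delta_rot":[0,0,0]},{"hand":-1,"dp":[0.002,0,0.07],"delta_rot":[0,0,0]},{"hand":-1,"dp":[0.002,0,0.08],"delta_rot":[0,0,0]},{"hand":-1,"dp":[0.002,0,0.09],"delta_rot":[0,0,0]}]' | grep -v tool
python3 -m handwheel '[{"hand":-1,"dp":[0,0,0.015],"delta_rot":[0,0,0]},{"hand":-1,"dp":[0,0,0.03],"delta_rot":[0,0,0]},{"hand":-1,"dp":[0,0,0.042],"delta_rot":[0,0,0]},{"hand":-1,"dp":[0,0,0.052],"delta_rot":[0,0,0]},{"hand":-1,"dp":[0,0,0.052],"delta_rot":[0,0,0]}]' | grep -v tool
```

```text
clock: 20.83
position: [0.4934, -0.3854, 0.1889]
ft_force: [0.0, 0.3, -1.9]
gripper_width: 0.0295
clock: 21.25
position: [0.4925, -0.3848, 0.1354]
ft_force: [-0.6, -0.3, -1.7]
gripper_width: 0.0303
```

```bash
python3 -m handwheel '[{"hand":-1,"dp":[0,0,0.003],"delta_rot":[0,0,0]},{"hand":-1,"dp":[0,0,0.006],"delta_rot":[0,0,0]},{"hand":-1,"dp":[0,0,0.007],"delta_rot":[0,0,0]},{"hand":-1,"dp":[0,0,0.007],"delta_rot":[0,0,0]}]' | grep -v tool
```

```text
clock: 21.58
position: [0.4934, -0.3854, 0.1307]
ft_force: [-0.2, -0.2, -2.0]
gripper_width: 0.03
```

```bash
for i in 1 2; do python3 -m handwheel '[{"hand":1,"dp":[0,0,0],"delta_rot":[0,0,0]},{"hand":1,"dp":[0,0,0],"delta_rot":[0,0,0]},{"hand":1,"dp":[0,0,0],"delta_rot":[0,0,0]},{"hand":1,"dp":[0,0,0],"delta_rot":[0,0,0]},{"hand":1,"dp":[0,0,0],"delta_rot":[0,0,0]}]' | grep -v tool; done
python3 -m handwheel '[{"hand":1,"dp":[0,0,-0.02],"delta_rot":[0,0,0]},{"hand":1,"dp":[0,0,-0.06],"delta_rot":[0,0,0]},{"hand":1,"dp":[0,0,-0.1],"delta_rot":[0,0,0]},{"hand":1,"dp":[0,0,-0.13],"delta_rot":[0,0,0]},{"hand":1,"dp":[0,0,-0.16],"delta_rot":[0,0,0]}]' | grep -v tool
python3 -m handwheel '[{"hand":1,"dp":[-0.04,0.02,0],"delta_rot":[0,0,0]},{"hand":1,"dp":[-0.08,0.04,0],"delta_rot":[0,0,0]},{"hand":1,"dp":[-0.11,0.06,0],"delta_rot":[0,0,0]},{"hand":1,"dp":[-0.14,0.08,0],"delta_rot":[0,0,0]},{"hand":1,"dp":[-0.14,0.08,0],"delta_rot":[0,0,0]}]' | grep -v tool
python3 - <<'E'
from h import *
c=shot("wrist","w11");s=shot("scene","s11")
S,W=np.load('pics/s11.npy'),np.load('pics/w11.npy')
im=np.zeros((600,800,3),np.uint8)
def crop(I,u,r,sz):
    x,y=np.round(u).astype(int);x=np.clip(x,r,511-r);y=np.clip(y,r,383-r);return cv2.resize(I[y-r:y+r,x-r:x+r],(sz,sz),interpolation=3)
ul,ur=proj(c,[.478,.0957,.075],1),proj(c,[.4605,-.164,.075],1);b=proj(s,[.4935,-.385,.11]);print(ul,ur,b)
im[:300,:300]=crop(W,ul,20,300);im[:300,300:600]=crop(W,ur,20,300)
im[300:,:300]=crop(S,b,45,300);im[300:,300:700]=cv2.resize(W,(400,300));save(im,'x11')
E
```

```text
clock: 22.0
position: [0.4934, -0.3854, 0.1307]
ft_force: [0.1, -0.4, 0.2]
gripper_width: 0.0574
clock: 22.42
position: [0.4932, -0.3853, 0.1304]
ft_force: [-0.9, 1.5, -0.3]
gripper_width: 0.0862
clock: 22.83
position: [0.4933, -0.3854, 0.2928]
ft_force: [0.9, 0.6, -0.7]
gripper_width: 0.0877
clock: 23.25
position: [0.4173, -0.238, 0.2914]
ft_force: [-0.1, -0.6, -0.7]
gripper_width: 0.0873
[ 32.14260407 144.7786831 ] [188.35651858 138.87103711] [148.95903527 264.79899049]
```

View pics/x11.png

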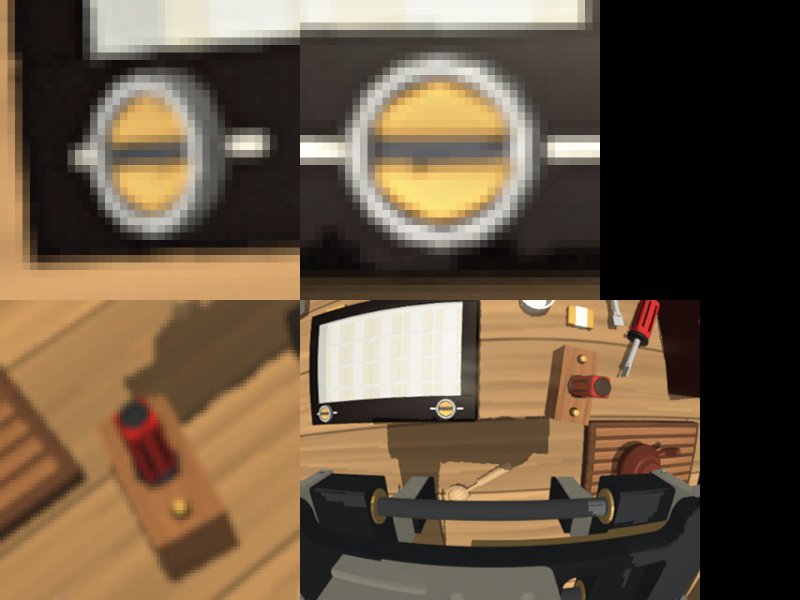

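Both slots, at (148,153) and (440,150), lie in line with the white marks. The cover is flat, the driver stands in the block at (150,440), and the gripper is clear of everything. I'm handing in.

```bash
python3 -c "
from cell import *
s=sense();print(s['clock'],s['ft_force'],s['dq'].round(3));print(job_done())"
```

```text
23.35 [-0.18885705 -0.08313181 -0.50391076] [-0.028  0.049  0.032  0.005  0.003  0.011]
the job is handed in; nothing more can be done
None
```

I shut the cover, turned both brass screws clockwise to their stops and put the red driver back in its hole in the block. I handed the job in at 23.35 s of the 69 s allowed; no verdict is reported.

**Last checks**
- **Screws:** the final picture shows both slots in line with the white marks. At the end of each turn the moment rose to about 0.2 N m, twice the stated friction.
- **Cover:** it lies flat in the last picture. Before the screws were turned, the two cameras put the heads at about 70–72 mm, against the 74 mm expected when shut.
- **Driver:** it stands in the hole as it did at the start, released. I let go about 1 mm above the height at which I gripped it.
- **Other items:** the cup, the packet by the block and the scoop show no sign of having moved in the last picture. I did not check the caddy, the pitcher or the other packet at the end.

**What disagreed:**
- **Cover height:** while pressing, the reported tool height ran about 20 mm lower than the rail's known height before the cover hit its stop. I did not find out why.
- **Press force:** the last press reached about 63 N at the wrist for a moment. That is under the 120 N wrist limit. The 40 N limit is for the arm and the gripper's body; I was pressing with the fingertips.

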